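Check coated wheel spacers on the gauge pin and sort them

ROBOT

A 6-joint arm with a two-finger parallel gripper is mounted at the origin on the work surface. World frame = base frame: x ahead of the robot, y to its left, z up, the work surface at z = 0. Lengths are in mm, angles in rad, forces in N, time in s.
With the tool pointing down it reaches from about 275 to 1000 mm from the base axis. Payload 8.4 kg.
Tool frame: the origin (TCP) lies at the very end of the fingers, on their centre line; the grasp point (between the pads) lies 19 mm behind it; z points along the fingers, y is the line along which they close (so a half turn about z gives the same grasp; the last joint's range is limited). The gripper opens to 85 mm and grips with 20 to 120 N. Pads are 22 mm wide; open, the fingers measure 114 mm over their backs; the gripper's body (76 mm by 85 mm) begins 54 mm behind the grasp point. The pads swing forward as they close: fully open they stand 13 mm farther back than shut.
Start: joints at [-1.243, 0.353, 1.633, -0, 1.155, -0.002], TCP at [202.407, -591.32, 231.281] pointing down, gripper open.
Joint ranges: [-2.63, 2.63], [-0.92, 2.1], [0.06, 2.66], [-1.3, 4.44], [0, 2.69], [-3.02, 3.02]. Speed limits (rad/s): [2.22, 2.22, 2.79, 3.14, 3.14, 3.14].

INTERFACE

Orientations are given as [roll, pitch, yaw] about the fixed x, y, z axes, in that order (R = Rz(yaw) Ry(pitch) Rx(roll)).
In Python, from rig import telemetry, imaging, r gives the robot as it stands. The module is installed in compiled form; this text tells all that it offers.
- The arm moves only by the tool step_arm, never from a script. Its argument "moves" is a list of rows, each a list of 3 entries, a list of its own where there are three numbers: the turn, a rotation vector about the tool's x, y, z scaled (see below), then the shift along the tool's x, y, z scaled (see below), then the opening, from -1 (shut) to 1 (fully open). A call has 1 to 8 rows; each row is the pose to reach, as a shift and turn from the pose commanded when the call began, along the tool's axes at that moment; what a row does not reach only later rows make up. The controller multiplies each number of a shift by 200 mm and each number of a turn by 45 degrees. A row lasts 1/10 s, in which the tool goes at most 50 mm and 8.59 degrees, less where a joint would pass 70% of its speed; a pose out of reach is approached as far as the arm can. A call with a number of a shift or a turn outside -1 to 1 is refused whole. A call with a gripper value outside its range is refused whole. The fingers move at their own pace and stop on an object; "squeeze" is the grip in N (left out, the last holds). Time passes only in rows, so rows that repeat a pose let the fingers close. It gives the time, the measured TCP pose, the force, the opening and the grip force at its end, in the units of the state.
- telemetry.sense(): the state, without advancing time (a new reading comes with each control period).
- imaging.grab_frame(name): name is "scene" or "top" or "wrist"; returns the picture (480x640x3 uint8, red, green, blue); there is no depth.
- imaging.calibration(name): a dict with "fx", "fy", "cx", "cy" (pixels), "cam_to_world" (4x4, takes a point from camera to world coordinates). Camera axes: x right, y up, looking along -z (the intrinsics and any distortion apply to the point x, -y, -z); pixel columns grow to the right and rows downward; lengths in mm; the calibration is good to about 2 mm. The wrist camera is an equidistant fisheye: a pixel r from the principal point sees the ray r / f radians off the axis. A picture is of the moment at which its call begins: read the wrist's pose just before it. calibration takes no time and is no camera call; for the wrist camera it gives the pose at the moment of the call.
- r.sign_off(): hands the job in; it is judged then, once.
Trained networks look in the newest picture that a camera, given by its name, has taken for a name from the list of things; names that differ only in an ending like _2 or _b are one class to them, and where a whole thing is asked for, a point or a joint stands for the part that bears it (a point fixed in the world has none). Each returns a list of dicts, best first, with "conf" (0 to 1); they miss things now and then, are a little off and sometimes report something else, mostly with a low value. They report only what shows in the picture. A call takes as long as a camera call. They do not tell look-alikes from the thing itself.
- imaging.recognise(camera, name): "extent" ([left, top, width, height] in pixels, round what is visible of it).
- imaging.mark_of(camera, name): "xy" ([column, row] in pixels: a listed point, or the origin of a listed thing).
The state is a dict: "clock": time; "qpos": joint angles; "qvel": joint speeds; "joint_efforts": joint torques, N m; "eef_pos": TCP position; "tcp_rot": TCP orientation; "contact_force": force on the tool from outside, world axes, zero at the start; "wrist_torque": the same for the moment, N m; "opening": opening from 0.0 (shut) to 1.0 (fully open); "grasp_force": force on a finger pad.
Only numpy, scipy, OpenCV 4.12 (cv2) and the standard library are available. Lean on these libraries where they do the work, as an engineer would, in place of code of your own. Each camera call takes 0.05 s, during which the arm holds its last target. There are 200 camera calls.

TASK

Check the two freshly coated orange wheel spacers one at a time: slide each down the gauge pin in the tilted vise, without forcing it, until it stops, then draw it off and stand it on end in a tray before you try the next. A spacer that goes fully home against the brass collar belongs in the green tray, one that stops short belongs in the red tray. Do not knock the paint jar, the white bottle or the roll of tape out of place.

Things in the scene. Friction and masses are not known exactly. Their poses are not given: they have to be found in the camera images.
- spacer_1: Orange-coated aluminium wheel spacer, one of two that look alike: a plain tube, 36 mm outside, bore 23 mm, 50 mm long, 70-110 g, standing on end on the bench. Origin at its centre, z along its axis; both ends alike. One of the two slides over the whole pin; the other has a hard run of coating half-way down its bore that stops the pin after 21 mm. Which is which must be found on the pin.
- spacer_2: Orange-coated aluminium wheel spacer, the other of two that look alike: a plain tube, 36 mm outside, bore 23 mm, 50 mm long, 70-110 g, standing on end on the bench. Origin at its centre, z along its axis; both ends alike. One of the two slides over the whole pin; the other has a hard run of coating half-way down its bore that stops the pin after 21 mm. Which is which must be found on the pin.
- gauge: Steel gauge pin held in the vise, leaning 30 degrees from vertical, to the robot's right and towards it. Origin on the upper face of its brass stop collar (38 mm wide, 134 mm above the bench); z runs up the pin's axis, y is level. Pin: 20 mm diameter, 56 mm long above the collar, last 6 mm tapering to 17 mm. A spacer fully home has its centre at z = 25 mm, one that binds stops at z = 60 mm.
- vise: Blue tilting vise fixed to the bench that holds the gauge pin: base 160 mm (x) by 116 mm (y), up to 145 mm high. Origin at bench level under it, 5 mm to -x of the base's centre; the pin leans towards its -x; its T-handle reaches 100 mm from the origin towards -x. Every part of it lies below the plane of the collar's upper face.
- green_tray: Shallow green steel parts tray, fixed to the bench: 124 mm along its x, 154 mm along its y, walls 20 mm high and 4 mm thick, floor 4 mm thick. Origin under its centre at bench level, z up. It stands left or right on the bench, the other tray across from it. For spacers that go fully home.
- red_tray: Shallow red steel parts tray, fixed to the bench: 124 mm along its x, 154 mm along its y, walls 20 mm high and 4 mm thick, floor 4 mm thick. Origin under its centre at bench level, z up. It stands left or right on the bench, the other tray across from it. For spacers that stop short.
- jar: Bystander: glass paint jar, orange label, steel cap, 54 mm in diameter, 68 mm high, loose. Origin under its centre.
- tape: Bystander: roll of cream masking tape lying flat, 100 mm across, 24 mm high, loose. Origin under its centre.
- bottle: Bystander: white bottle with blue label and black cap, 42 mm in diameter, 115 mm high, loose. Origin under its centre.
There are look-alikes about, which are no part of the job. Leave any turquoise look-alike of the spacer_2 alone. Leave any blue look-alike of the spacer_1 alone.

How it is judged (in metres and radians):
On the way, in this order (a step that is already met when the one before it is completed fails the run):
1. a first spacer has been slid down the gauge pin until it stopped: fully home, within 3 mm of the collar, or, for the one that binds, within 4 mm of where its bore stops the pin (((z of spacer_1 in the frame of gauge between 0.015 and 0.028 m and x of spacer_1 in the frame of gauge between -0.004 and 0.004 m and y of spacer_1 in the frame of gauge between -0.004 and 0.004 m and angle between the z axis of spacer_1 and the z axis of gauge, either way round below 0.12 rad) or (z of spacer_2 in the frame of gauge between 0.015 and 0.064 m and x of spacer_2 in the frame of gauge between -0.004 and 0.004 m and y of spacer_2 in the frame of gauge between -0.004 and 0.004 m and angle between the z axis of spacer_2 and the z axis of gauge, either way round below 0.12 rad))), for 0.1 s.
2. with the first spacer standing in its right tray, the other one has been slid down the pin until it stopped ((((z of spacer_1 in the frame of gauge between 0.015 and 0.028 m and x of spacer_1 in the frame of gauge between -0.004 and 0.004 m and y of spacer_1 in the frame of gauge between -0.004 and 0.004 m and angle between the z axis of spacer_1 and the z axis of gauge, either way round below 0.12 rad) and x of spacer_2 in the frame of red_tray between -0.05 and 0.05 m and y of spacer_2 in the frame of red_tray between -0.065 and 0.065 m and z of spacer_2 in the frame of red_tray below 0.034 m and angle between the z axis of spacer_2 and the z axis of red_tray, either way round below 0.12 rad) or ((z of spacer_2 in the frame of gauge between 0.015 and 0.064 m and x of spacer_2 in the frame of gauge between -0.004 and 0.004 m and y of spacer_2 in the frame of gauge between -0.004 and 0.004 m and angle between the z axis of spacer_2 and the z axis of gauge, either way round below 0.12 rad) and x of spacer_1 in the frame of green_tray between -0.05 and 0.05 m and y of spacer_1 in the frame of green_tray between -0.065 and 0.065 m and z of spacer_1 in the frame of green_tray below 0.034 m and angle between the z axis of spacer_1 and the z axis of green_tray, either way round below 0.12 rad))), for 0.1 s.
At the end, for the whole second after the job is handed in: The spacer that went fully home stands on end in the green tray and the one that stopped short stands on end in the red tray: inside the walls, its foot on the floor of the tray (centre under 34 mm above the bench), within 0.12 rad of upright, released and at rest (x of spacer_1 in the frame of green_tray between -0.05 and 0.05 m and y of spacer_1 in the frame of green_tray between -0.065 and 0.065 m and z of spacer_1 in the frame of green_tray below 0.034 m and angle between the z axis of spacer_1 and the z axis of green_tray, either way round below 0.12 rad and x of spacer_2 in the frame of red_tray between -0.05 and 0.05 m and y of spacer_2 in the frame of red_tray between -0.065 and 0.065 m and z of spacer_2 in the frame of red_tray below 0.034 m and angle between the z axis of spacer_2 and the z axis of red_tray, either way round below 0.12 rad and linear speed of each of spacer_1, spacer_2 below 0.02 m/s and angular speed of each of spacer_1, spacer_2 below 0.3 rad/s); the robot touches nothing.
It fails at once if a spacer was forced onto the gauge pin with more than 60 N (contact force between any of spacer_1, spacer_2 and gauge above 60 N).
It fails at once if the jar, the bottle or the tape was moved more than 20 mm or tipped (distance of any of jar, bottle, tape from where it was at the start of the episode above 0.02 m or angle between any of jar, bottle, tape's own z axis and vertical above 0.3 rad).
It also fails if it takes over 72 s, if anything falls off the work surface, if the arm or the gripper's body presses on something with over 40 N, if the wrist force passes 120 N, or if a joint passes its speed limit or range.

## Working session

There is one attempt and no reset: what is moved stays moved. The work goes in short steps, Python scripts to look and compute and a tool call to move; the robot and the scene stay as the last step left them, time stands still between calls to the robot, and variables do not carry over. Pictures are saved under pics/ and viewed, at most 10 in all, crops included, and the job is handed in when it is done.

Besides the shell and the picture viewer there is one more tool, called after "Emit:" as a command line: name --argument value ..., lists and objects as JSON in quotes. step_arm: Moves the arm, as the interface text tells. Its arguments: {"type":"object","properties":{"moves":{"type":"array"},"squeeze":{"type":"number"}},"required":["moves"]}

```bash
mkdir -p pics; ls; python3 - <<'E'
from rig import telemetry, imaging, r
import cv2,numpy as np
s=telemetry.sense(); print({k:np.round(s[k],3) for k in ('clock','eef_pos','tcp_rot','opening','contact_force')})
for c in ('scene','top'):
    im=imaging.grab_frame(c); cv2.imwrite(f'pics/{c}0.png',im[:,:,::-1])
    K=imaging.calibration(c); print(c,{k:np.round(v,3).tolist() for k,v in K.items()})
    for n in ('spacer_1','gauge','vise','green_tray','red_tray','jar','tape','bottle'):
        print(n,[(np.round(d['xy']).tolist(),round(d['conf'],2)) for d in imaging.mark_of(c,n)][:5])
E
```

```text
pics
{'clock': np.float64(0.0), 'eef_pos': array([ 202.247, -590.864,  230.576]), 'tcp_rot': array([-3.14,  0.  ,  0.33]), 'opening': np.float64(1.003), 'contact_force': array([-0.311,  0.297,  0.266])}
scene {'fx': 489.256, 'fy': 489.256, 'cx': 318.157, 'cy': 242.029, 'cam_to_world': [[-0.697, -0.445, 0.563, 1099.882], [0.717, -0.455, 0.528, 504.595], [0.021, 0.771, 0.636, 733.42], [0.0, 0.0, 0.0, 1.0]]}
spacer_1 [([354.0, 258.0], 0.91), ([371.0, 234.0], 0.9), ([334.0, 230.0], 0.88), ([391.0, 280.0], 0.74), ([395.0, 255.0], 0.62)]
gauge [([278.0, 252.0], 0.76), ([201.0, 267.0], 0.44)]
vise [([280.0, 303.0], 0.88)]
green_tray [([449.0, 348.0], 0.59)]
red_tray [([239.0, 220.0], 0.85)]
jar [([395.0, 416.0], 0.77)]
tape [([154.0, 239.0], 0.63)]
bottle [([201.0, 267.0], 0.68)]
top {'fx': 564.654, 'fy': 564.654, 'cx': 330.54, 'cy': 240.118, 'cam_to_world': [[-0.007, 0.992, -0.128, 388.314], [-1.0, -0.01, -0.027, -46.462], [-0.028, 0.127, 0.991, 1384.196], [0.0, 0.0, 0.0, 1.0]]}
spacer_1 [([283.0, 287.0], 0.62), ([397.0, 301.0], 0.62), ([321.0, 292.0], 0.48), ([360.0, 299.0], 0.46), ([296.0, 317.0], 0.44)]
gauge [([337.0, 201.0], 0.77)]
vise [([335.0, 209.0], 0.79), ([450.0, 251.0], 0.46)]
green_tray [([208.0, 273.0], 0.87)]
red_tray [([449.0, 251.0], 0.97)]
jar [([213.0, 195.0], 0.96)]
tape [([482.0, 182.0], 0.93)]
bottle [([414.0, 192.0], 0.57), ([282.0, 288.0], 0.16)]
```

View pics/top0.png

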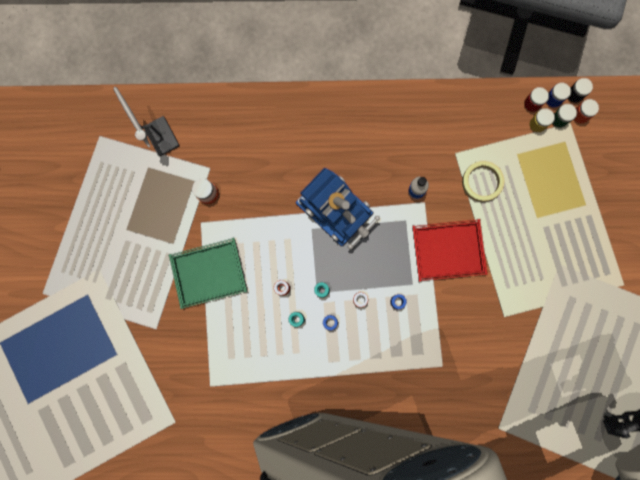

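View pics/scene0.png

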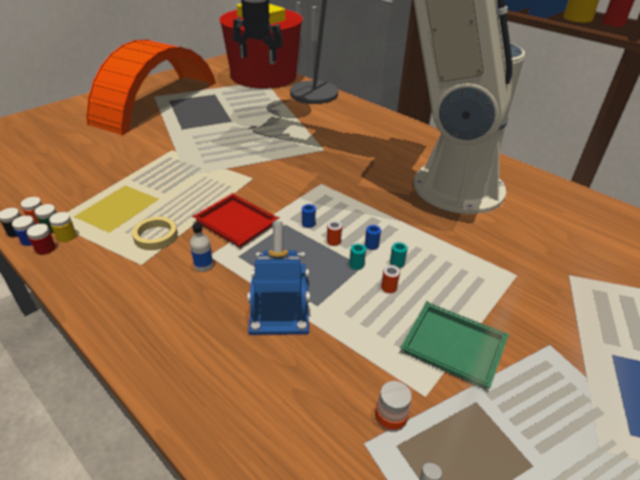

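The top view shows orange spacers at about (283,287) and (361,299), turquoise ones at (322,289) and (296,319), and blue ones at (330,323) and (398,301). The gauge collar is near (337,201), with the pin leaning down and to the right. In the scene view the orange spacers are at (391,278) and (334,232), the green tray is at robot left and the red tray at right.

```bash
cat > h.py <<'E'
from rig import telemetry, imaging, r
import numpy as np, cv2
from scipy.spatial.transform import Rotation as R
from scipy.optimize import least_squares
def ray(K,uv,fish=False):
    M=np.array(K['cam_to_world']); x=(uv[0]-K['cx'])/K['fx']; y=(uv[1]-K['cy'])/K['fy']
    if fish:
        t=np.hypot(x,y); s=np.sinc(t/np.pi); d=np.array([x*s,-y*s,-np.cos(t)])
    else: d=np.array([x,-y,-1.])
    return M[:3,3],M[:3,:3]@d
def onz(K,uv,z,fish=False):
    o,d=ray(K,uv,fish); return o+d*(z-o[2])/d[2]
def proj(K,p,fish=False):
    M=np.array(K['cam_to_world']); c=(np.atleast_2d(p)-M[:3,3])@M[:3,:3]; x,y,z=c[:,0],-c[:,1],-c[:,2]
    if fish:
        rr=np.hypot(x,y); k=np.arctan2(rr,z)/np.maximum(rr,1e-9)
    else: k=1/z
    return np.stack([K['cx']+K['fx']*x*k,K['cy']+K['fy']*y*k],1)
def pose():
    s=telemetry.sense(); return np.array(s['eef_pos']),R.from_euler('xyz',s['tcp_rot'])
def plan(p,Rt,base=None):
    p0,R0=base or pose()
    return (R0.inv()*Rt).as_rotvec()/np.deg2rad(45), R0.inv().apply(np.array(p)-p0)/200
def aim(zdir,ydir):
    z=np.array(zdir,float)/np.linalg.norm(zdir); y=np.array(ydir,float); y-=z*(y@z); y/=np.linalg.norm(y)
    return R.from_matrix(np.stack([np.cross(y,z),y,z],1))
E
python3 - <<'E'
from h import *
T=imaging.calibration('top');S=imaging.calibration('scene')
def tri(a,b):
    A=[];B=[]
    for K,uv in((T,a),(S,b)):
        o,d=ray(K,uv);d=d/np.linalg.norm(d);P=np.eye(3)-np.outer(d,d);A.append(P);B.append(P@o)
    return np.linalg.lstsq(np.vstack(A),np.hstack(B),rcond=None)[0].round(1)
print('sL',tri((283,287),(391,280)),onz(T,(283,287),25).round(1),onz(S,(391,280),25).round(1))
print('sR',tri((360,299),(334,230)),onz(T,(360,299),25).round(1),onz(S,(334,230),25).round(1))
print('gauge',tri((337,201),(278,252)),onz(T,(337,201),134).round(1),onz(S,(278,252),134).round(1))
for n,a,b,z in(('vise',(335,209),(280,303),0),('green',(208,273),(449,348),0),('red',(449,251),(239,220),0),('jar',(213,195),(395,416),0),('bottle',(414,192),(201,267),0),('tape',(482,182),(154,239),0)):
    print(n,tri(a,b),onz(T,a,z).round(1),onz(S,b,z).round(1))
im=cv2.imread('pics/top0.png')[150:270,270:430]; a=cv2.resize(im,None,fx=5,fy=5,interpolation=2)
cv2.imwrite('pics/c1.png',a)
im=cv2.imread('pics/scene0.png')[200:340,220:400]; a=cv2.resize(im,None,fx=4,fy=4,interpolation=2)
cv2.imwrite('pics/c2.png',a)
E
```

```text
sL [450.3 106.8  20.2] [450.7 105.3  25. ] [453.9 110.4  25. ]
sR [421.4 -80.4  32.6] [420.6 -79.5  25. ] [414.9 -87.9  25. ]
gauge [639.9 -28.7 128.5] [638.  -28.1 134. ] [644.6 -24.8 134. ]
vise [645.7 -21.8  -1.3] [644.6 -20.9   0. ] [647.3 -21.9   0. ]
green [491.4 289.7  -5.3] [487.8 293.9   0. ] [499.8 286.3   0. ]
red [ 534.8 -297.4    4.7] [ 536.7 -299.7    0. ] [ 530.  -300.7    0. ]
jar [682.8 292.6  -9.1] [683.9 285.4   0. ] [684.4 299.8   0. ]
bottle [ 691.3 -222.9   -4.6] [ 685.2 -218.     0. ] [ 697.8 -224.     0. ]
tape [ 712.5 -390.9   -9.8] [ 708.5 -387.1    0. ] [ 718.9 -381.1    0. ]
```

View pics/c1.png

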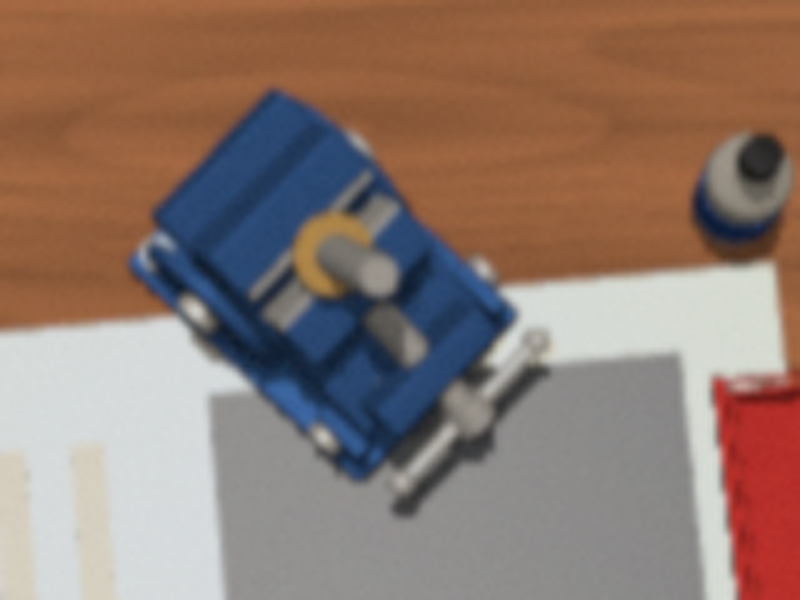

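```bash
python3 - <<'E'
from h import *
print(plan((500,-20,360),aim((0,0,-1),(.7,-.7,0))))
E
```

```text
(array([-2.72819175e-05, -2.63414516e-06, -5.80090776e-01]), array([ 2.33284953, -2.22072681, -0.6435632 ]))
```

Emit:
step_arm --moves '[[[0, 0, 0], [0.8, -0.75, -0.3], 1], [[0, 0, 0], [0.8, -0.75, -0.3], 1], [[0, 0, 0], [0.8, -0.75, -0.3], 1], [[0, 0, 0], [0.8, -0.75, -0.3], 1], [[0, 0, 0], [0.8, -0.75, -0.3], 1]]'

```text
clock: 1.4
eef_pos: [306.3, -395.0, 292.5]
tcp_rot: [3.141, -0.001, 0.331]
contact_force: [0.7, 0.2, 0.0]
opening: 1.002
grasp_force: 0.0
```

Emit:
step_arm --moves '[[[0, 0, 0], [0.8, -0.75, -0.3], 1], [[0, 0, 0], [0.8, -0.75, -0.3], 1], [[0, 0, 0], [0.8, -0.75, -0.3], 1], [[0, 0, 0], [0.8, -0.75, -0.3], 1], [[0, 0, 0], [0.8, -0.75, -0.3], 1]]'

```text
clock: 1.9
eef_pos: [409.3, -201.2, 352.7]
tcp_rot: [3.141, -0.002, 0.331]
contact_force: [0.3, -0.5, -0.0]
opening: 1.004
grasp_force: 0.0
```

Emit:
step_arm --moves '[[[0, 0, -0.58], [0.73, -0.72, -0.04], 0.4], [[0, 0, -0.58], [0.73, -0.72, -0.04], 0.4], [[0, 0, -0.58], [0.73, -0.72, -0.04], 0.4], [[0, 0, -0.58], [0.73, -0.72, -0.04], 0.4], [[0, 0, -0.58], [0.73, -0.72, -0.04], 0.4], [[0, 0, -0.58], [0.73, -0.72, -0.04], 0.4]]'

```text
clock: 2.5
eef_pos: [499.8, -19.1, 359.1]
tcp_rot: [-3.141, 0.0, 0.788]
contact_force: [0.1, -0.1, -0.2]
opening: 0.702
grasp_force: 0.0
```

```bash
python3 - <<'E'
from h import *
import json
p,Rt=pose();print(p.round(1),Rt.as_euler('xyz').round(3),telemetry.sense()['clock'],telemetry.sense()['opening'])
K=imaging.calibration('wrist');im=imaging.grab_frame('wrist');cv2.imwrite('pics/w1.png',im[:,:,::-1])
print({k:np.round(v,3).tolist() for k,v in K.items()})
K={k:np.array(v).tolist() for k,v in K.items()};json.dump(K,open('w1.json','w'))
for n in ('spacer_1','gauge','vise'):
    print(n,[(np.round(d['xy'],1).tolist(),round(d['conf'],2)) for d in imaging.mark_of('wrist',n)][:7])
print(proj(K,[[640,-28,134],[450,106,25],[421,-80,25]],True))
E
```

```text
[499.8 -19.1 359.1] [-3.141  0.     0.788] 2.5 0.7015389262757483
{'fx': 371.648, 'fy': 371.648, 'cx': 321.964, 'cy': 239.893, 'cam_to_world': [[0.708, 0.681, 0.186, 546.821], [-0.706, 0.683, 0.186, 27.753], [-0.0, -0.263, 0.965, 499.775], [0.0, 0.0, 0.0, 1.0]]}
spacer_1 [([248.2, 251.2], 0.91), ([275.4, 206.5], 0.89), ([355.6, 310.1], 0.7), ([316.6, 265.4], 0.67), ([227.0, 152.2], 0.58), ([209.4, 209.7], 0.57)]
gauge [([428.9, 116.7], 0.97)]
vise [([403.7, 116.8], 0.89)]
[[428.05638892 117.78648073]
 [226.46728068 153.18040015]
 [312.47755089 265.51537478]]
```

View pics/w1.png

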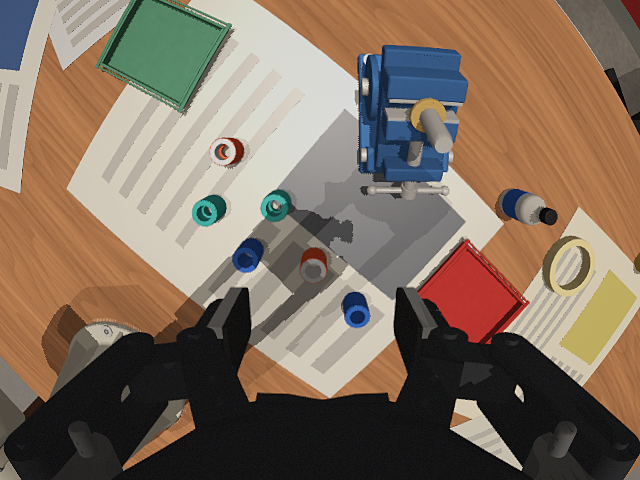

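The wrist view shows the collar at (429,117) with the pin pointing down and to the right. The orange spacers are at (227,152) on the left and (313,264) on the right, and the bottle and tape are clear on the right.

```bash
python3 - <<'E'
from h import *
import json
K=json.load(open('w1.json'))
for uv in((227,152.2),(316.6,265.4),(313,264)): print(onz(K,uv,25,True))
im=cv2.imread('pics/w1.png');hsv=cv2.cvtColor(im,cv2.COLOR_BGR2HSV)
# collar: brass
m=cv2.inRange(hsv,(12,100,90),(28,255,255)); m[:85]=0;m[150:]=0;m[:,:395]=0;m[:,465:]=0
ys,xs=np.nonzero(m);print('brass',len(xs),xs.min(),xs.max(),ys.min(),ys.max())
for uv in ((370,190),(449,190)): print('Tbar',onz(K,uv,75,True))
cv2.imwrite('pics/c3.png',cv2.resize(im[80:200,350:480],None,fx=5,fy=5,interpolation=2))
d=onz(K,(227,152.2),25,True)
print(plan((d[0],d[1],110),aim((0,0,-1),(.7,-.7,0))))
E
```

```text
[451.41900069 106.35353941  25.        ]
[425.06902051 -83.81422268  25.        ]
[423.04259682 -78.97439939  25.        ]
brass 920 410 464 98 149
Tbar [546.55914221 -50.87373889  75.        ]
Tbar [ 616.18715226 -117.40367387   75.        ]
(array([ 0.00013766,  0.00050785, -0.00222976]), array([ 0.28361073, -0.62104392,  1.24612053]))
```

View pics/c3.png

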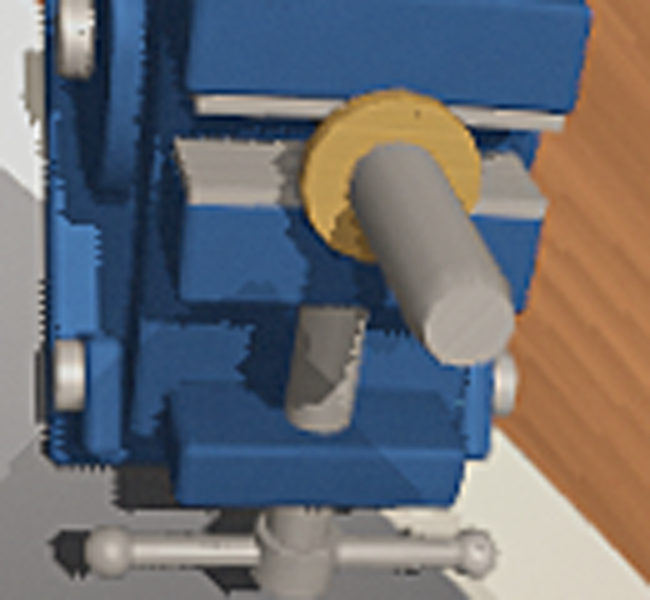

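The crop shows the collar spanning columns 410–446 and rows 97.6–132.4, with the pin's tip face centred near (443.5,145.5).

```bash
cat >> h.py <<'E'
def gauge_pts(x,y,a,z=134.):
    u=np.array([np.cos(a)*.5,np.sin(a)*.5,np.cos(np.pi/6)]); e=np.array([-np.sin(a),np.cos(a),0]); f=np.cross(u,e)
    t=np.linspace(0,2*np.pi,73)[:,None]; c=np.array([x,y,z]); ring=lambda h,rr:c+u*h+rr*(np.cos(t)*e+np.sin(t)*f)
    return u,c,ring
E
python3 - <<'E'
from h import *
import json
K=json.load(open('w1.json'))
def res(q):
    u,c,ring=gauge_pts(*q); P=proj(K,ring(0,19),True); t=proj(K,(c+56*u)[None],True)[0]
    return [P[:,0].min()-410,P[:,0].max()-446.2,P[:,1].min()-97.6,P[:,1].max()-132.4,t[0]-443.6,t[1]-145.3]
s=least_squares(res,[640,-28,-2.35]);print(s.x,np.round(s.fun,2),np.rad2deg(s.x[2]))
E
```

```text
[641.50497121 -26.77597578  -2.32967766] [-0.18  0.14  1.17 -0.11  0.02 -0.95] -133.48069777561233
```

Emit:
step_arm --moves '[[[0, 0, 0], [0.28, -0.62, 0.5], 0.4], [[0, 0, 0], [0.28, -0.62, 0.8], 0.4], [[0, 0, 0], [0.28, -0.62, 0.95], 0.4], [[0, 0, 0], [0.28, -0.62, 0.95], 0.4], [[0, 0, 0], [0.28, -0.62, 0.95], 0.4], [[0, 0, 0], [0.28, -0.62, 0.95], 0.4]]'

```text
clock: 3.3
eef_pos: [447.8, 106.4, 165.7]
tcp_rot: [-3.137, 0.006, 0.785]
contact_force: [-0.0, -0.5, 0.2]
opening: 0.705
grasp_force: 0.0
```

```bash
python3 - <<'E'
from h import *
print(pose()[0].round(1)); K=imaging.calibration('wrist');im=imaging.grab_frame('wrist')
for d in imaging.mark_of('wrist','spacer_1'):
    print(np.round(d['xy'],1),round(d['conf'],2),onz(K,d['xy'],25,True).round(1))
print(proj(K,[[451.4,106.3,25]],True))
hsv=cv2.cvtColor(im,cv2.COLOR_RGB2HSV); m=cv2.inRange(hsv,(0,150,60),(14,255,255)); n,l,st,ce=cv2.connectedComponentsWithStats(m)
for i in range(1,n):
    if st[i,4]>300: print(st[i],ce[i].round(1))
print(plan((451.4,106.3,14),aim((0,0,-1),(.7,-.7,0))))
E
```

```text
[447.8 106.4 165.7]
[481.8 421.9] 0.88 [ 417.  -169.8   25. ]
[294.  313.3] 0.87 [377.4  70.2  25. ]
[400.9 304. ] 0.81 [447.  12.  25.]
[322.9 219.6] 0.79 [451.7 109.9  25. ]
[349.8 369. ] 0.74 [371.1  -5.3  25. ]
[[325.91508243 223.12248598]]
[398   0 209 116 550] [502.9  68. ]
[  5   5 116 105 633] [47.3 53.8]
[302 195  48  44 447] [325.3 205.1]
[ 563  304   77  113 3651] [606.4 370.5]
[ 150  399   45   43 1006] [174.5 420.4]
(array([-4.32430972e-05,  8.55086855e-04, -5.45070077e-04]), array([ 7.18269258e-04, -1.61808535e-03,  7.78351884e-01]))
```

Emit:
step_arm --moves '[[[0, 0, 0], [0, 0, 0.5], 0.4], [[0, 0, 0], [0, 0, 0.5], 0.4], [[0, 0, 0], [0, 0, 0.78], 0.4], [[0, 0, 0], [0, 0, 0.78], 0.4], [[0, 0, 0], [0, 0, 0.78], 0.4], [[0, 0, 0], [0, 0, 0.78], -0.3], [[0, 0, 0], [0, 0, 0.78], -0.3], [[0, 0, 0], [0, 0, 0.78], -0.3]]' --squeeze 40

```text
clock: 4.2
eef_pos: [453.9, 107.2, 16.3]
tcp_rot: [3.138, -0.004, 0.786]
contact_force: [0.1, -3.0, 7.6]
opening: 0.413
grasp_force: 39.1
```

Emit:
step_arm --moves '[[[0, 0, 0], [0, 0, 0], -0.5], [[0, 0, 0], [0, 0, 0], -0.5], [[0, 0, 0], [0, 0, 0], -0.5]]' --squeeze 40

```text
clock: 4.5
eef_pos: [453.9, 107.2, 16.3]
tcp_rot: [3.138, -0.005, 0.786]
contact_force: [-0.0, -2.0, 7.8]
opening: 0.417
grasp_force: 39.1
```

Emit:
step_arm --moves '[[[0, 0, 0], [0, 0, -0.7], -0.5], [[0, 0, 0], [0, 0, -0.7], -0.5], [[0, 0, 0], [0, 0, -0.7], -0.5], [[0, 0, 0], [0, 0, -0.7], -0.5], [[0, 0, 0], [0, 0, -0.7], -0.5]]'

```text
clock: 5.0
eef_pos: [452.7, 107.2, 156.2]
tcp_rot: [3.138, -0.005, 0.785]
contact_force: [-0.7, 0.1, -1.5]
opening: 0.413
grasp_force: 40.6
```

```bash
python3 - <<'E'
from h import *
print(pose()[0].round(1))
u,c,_=gauge_pts(641.5,-26.8,np.deg2rad(-133.5))
Rt=aim(-u,(.725,-.688,0)); print(plan(c+150*u,Rt), c+150*u)
E
```

```text
[452.7 107.2 156.2]
(array([ 0.01272989,  0.66025777, -0.03141963]), array([-0.17868659,  1.1527956 , -0.53556157])) [589.87340682 -81.20307783 263.90381057]
```

Emit:
step_arm --moves '[[[0, 0, 0], [-0.15, 0.6, -0.54], -0.5], [[0, 0, 0], [-0.15, 0.6, -0.54], -0.5], [[0, 0, 0], [-0.18, 1.0, -0.54], -0.5], [[0.013, 0.66, -0.03], [-0.18, 1.0, -0.54], -0.5], [[0.013, 0.66, -0.03], [-0.18, 1.0, -0.54], -0.5], [[0.013, 0.66, -0.03], [-0.18, 1.0, -0.54], -0.5], [[0.013, 0.66, -0.03], [-0.18, 1.0, -0.54], -0.5], [[0.013, 0.66, -0.03], [-0.18, 1.0, -0.54], -0.5]]'

```text
clock: 5.8
eef_pos: [565.2, -61.2, 259.4]
tcp_rot: [-3.133, -0.518, 0.803]
contact_force: [-0.0, -0.5, -0.8]
opening: 0.417
grasp_force: 40.8
```

Emit:
step_arm --moves '[[[0, 0, 0], [0, 0.15, 0], -0.5], [[0, 0, 0], [0, 0.15, 0], -0.5], [[0, 0, 0], [0, 0.15, 0], -0.5]]'

```text
clock: 6.1
eef_pos: [589.2, -80.1, 260.8]
tcp_rot: [-3.136, -0.516, 0.809]
contact_force: [-0.3, -0.0, -1.3]
opening: 0.412
grasp_force: 40.8
```

```bash
python3 - <<'E'
from h import *
import json
p,Rt=pose(); K=imaging.calibration('wrist');im=imaging.grab_frame('wrist');cv2.imwrite('pics/w2.png',im[:,:,::-1])
json.dump({k:np.array(v).tolist() for k,v in K.items()},open('w2.json','w'))
print(p.round(1),Rt.as_euler('xyz').round(4),Rt.as_matrix()[:,2].round(3))
u,c,ring=gauge_pts(641.5,-26.8,np.deg2rad(-133.5)); print(u)
a=im[:,:,::-1].copy()
for P in (ring(0,19),ring(56,8.5)): cv2.polylines(a,[np.int32(proj(K,P,True)*16)],True,(255,0,255),1,shift=4)
# predicted spacer bottom/top ring in hand
for off in (16.3,-33.7):
    t=np.linspace(0,6.283,60)[:,None]
    P=p+Rt.apply(np.hstack([18*np.cos(t),18*np.sin(t),t*0+off])); cv2.polylines(a,[np.int32(proj(K,P,True)*16)],True,(255,255,0),1,shift=4)
cv2.imwrite('pics/c4.png',a); q=proj(K,[c],True)[0]; print(q, proj(K,[p],True))
cv2.imwrite('pics/w2o.png',a)
E
```

```text
[589.2 -80.1 260.8] [-3.1362 -0.5164  0.8086] [ 0.337  0.361 -0.87 ]
[-0.34417729 -0.36268719  0.8660254 ]
[323.86469629 221.38979532] [[321.34058673 302.72929466]]
```

View pics/c4.png

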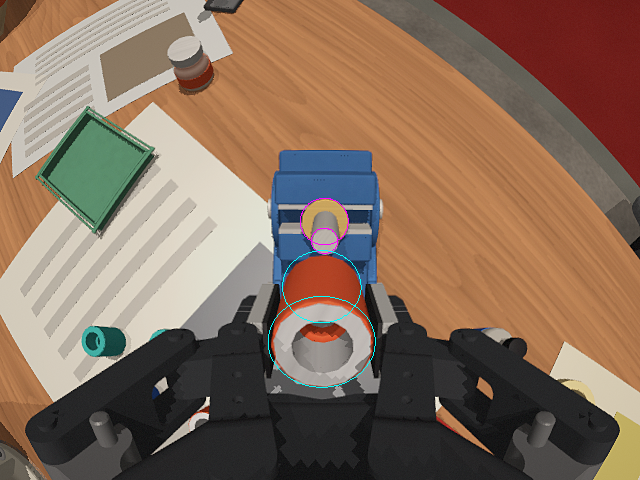

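The overlay of my gauge model (centre about (324,221)) and of the held spacer (top ring near (322,342)) matches the image to about a pixel. I'll refine both numerically.

```bash
python3 - <<'E'
from h import *
import json
K=json.load(open('w2.json')); im=cv2.imread('pics/w2.png'); hsv=cv2.cvtColor(im,cv2.COLOR_BGR2HSV)
m=cv2.inRange(hsv,(12,90,60),(30,255,255)); m[:190]=0;m[245:]=0;m[:,:295]=0;m[:,352:]=0
cs,_=cv2.findContours(m,0,1); cc=max(cs,key=cv2.contourArea); print('brass',cv2.boundingRect(cc),cv2.fitEllipse(cv2.convexHull(cc)))
u,c,ring=gauge_pts(641.5,-26.8,np.deg2rad(-133.5))
P=proj(K,ring(0,19),True);print('pred',cv2.fitEllipse(P.astype(np.float32)),P.min(0),P.max(0))
Q=proj(K,ring(56,8.5),True);print('predtip',cv2.fitEllipse(Q.astype(np.float32)))
print('pintop row profile'); 
for r0 in (226,232,238,243): print(r0,im[r0,306:344].max(1).tolist())
print('col',im[222:262,324].max(1).tolist())
E
```

```text
brass (302, 199, 47, 41) ((324.70379638671875, 221.67019653320312), (46.04954528808594, 46.99885177612305), 81.0364990234375)
pred ((323.8626403808594, 221.05914306640625), (46.641380310058594, 47.83523941040039), 89.74431610107422) [299.94880513 197.73821517] [347.77830588 244.37943941]
predtip ((323.9829406738281, 240.3807373046875), (25.262277603149414, 26.240415573120117), 89.64694213867188)
pintop row profile
226 [199, 199, 199, 200, 203, 195, 159, 115, 129, 135, 140, 145, 147, 147, 149, 151, 153, 155, 155, 158, 158, 155, 152, 150, 148, 145, 144, 141, 135, 129, 121, 121, 148, 207, 199, 197, 197, 197]
232 [204, 202, 202, 206, 169, 112, 116, 130, 140, 149, 162, 174, 185, 186, 186, 184, 185, 186, 186, 186, 183, 187, 187, 186, 184, 185, 182, 168, 149, 138, 129, 118, 113, 161, 179, 194, 199, 201]
238 [95, 91, 89, 189, 155, 98, 136, 172, 188, 185, 184, 182, 185, 187, 186, 184, 185, 186, 186, 184, 181, 184, 186, 187, 186, 185, 183, 184, 185, 185, 182, 152, 100, 86, 198, 132, 68, 63]
243 [88, 91, 94, 95, 91, 72, 151, 192, 185, 187, 186, 183, 184, 185, 186, 184, 184, 183, 186, 187, 186, 185, 184, 184, 184, 184, 183, 184, 185, 185, 189, 190, 108, 58, 135, 132, 130, 126]
col [153, 153, 153, 153, 155, 161, 164, 173, 184, 187, 186, 186, 184, 184, 186, 186, 186, 184, 182, 183, 184, 186, 187, 187, 187, 185, 185, 184, 182, 184, 186, 182, 149, 106, 187, 180, 178, 179, 179, 178]
```

```bash
python3 - <<'E'
from h import *
import json
K=json.load(open('w2.json')); im=cv2.imread('pics/w2.png'); hsv=cv2.cvtColor(im,cv2.COLOR_BGR2HSV)
p=np.array([589.2,-80.1,260.8]);Rt=R.from_euler('xyz',[-3.1362,-.5164,.8086]); t=np.linspace(0,6.283,200)[:,None]
m=cv2.inRange(hsv,(0,150,60),(14,255,255)); m[:240]=0;m[310:]=0;m[:,:270]=0;m[:,380:]=0
cs,_=cv2.findContours(m,0,1); cc=max(cs,key=cv2.contourArea); x,y,w,h=cv2.boundingRect(cc); print('orange',x,x+w,y)
for r0 in (262,270,280,288):
    xs=np.nonzero(m[r0])[0]; print(r0,xs.min(),xs.max()+1,end=' ')
    P=proj(K,p+Rt.apply(np.hstack([18*np.cos(t),18*np.sin(t),t*0+16.3])),True); 
    s=P[np.abs(P[:,1]-r0)<1.2]; print('pred',s[:,0].min(),s[:,0].max())
print('bottom ring pred top row',P[:,1].min(),'top ring pred')
P=proj(K,p+Rt.apply(np.hstack([18*np.cos(t),18*np.sin(t),t*0-33.7])),True); print(P.min(0),P.max(0))
P=proj(K,p+Rt.apply(np.hstack([11.5*np.cos(t),11.5*np.sin(t),t*0-33.7])),True); print('bore',P.min(0),P.max(0))
print('col322',list(enumerate(im[290:400,322].tolist(),290))[::1])
print('row345',[(i+265,v) for i,v in enumerate(im[345,265:385].tolist())])
E
```

```text
orange 278 367 255
262 299 378 pred 291.90110647975433 351.6002025191565
270 292 378 pred 285.7269515050257 356.98563693718717
280 286 379 pred 282.54278389109453 360.2102955043889
288 284 361 pred 282.17809756578606 360.60200303260336
bottom ring pred top row 250.07434137606248 top ring pred
[267.55832676 295.89178881] [374.89518625 386.82235492]
bore [286.83400092 314.2962753 ] [355.6053116  372.37540811]
col322 [(290, [34, 65, 178]), (291, [38, 68, 179]), (292, [34, 65, 178]), (293, [34, 65, 178]), (294, [39, 69, 179]), (295, [35, 65, 178]), (296, [36, 65, 178]), (297, [37, 66, 178]), (298, [37, 67, 178]), (299, [38, 70, 188]), (300, [42, 74, 196]), (301, [55, 97, 213]), (302, [54, 105, 225]), (303, [107, 130, 206]), (304, [165, 170, 181]), (305, [185, 189, 189]), (306, [180, 184, 189]), (307, [178, 183, 189]), (308, [176, 182, 188]), (309, [177, 182, 188]), (310, [177, 182, 186]), (311, [176, 180, 186]), (312, [176, 179, 186]), (313, [175, 179, 185]), (314, [176, 181, 186]), (315, [177, 181, 187]), (316, [176, 182, 187]), (317, [177, 182, 188]), (318, [178, 183, 188]), (319, [183
[... 3944 characters left out ...]
4, [188, 192, 198]), (355, [182, 187, 193]), (356, [181, 185, 192]), (357, [182, 186, 192]), (358, [180, 186, 191]), (359, [181, 185, 190]), (360, [180, 184, 190]), (361, [179, 183, 190]), (362, [179, 183, 188]), (363, [179, 183, 189]), (364, [180, 184, 190]), (365, [181, 186, 192]), (366, [182, 187, 192]), (367, [184, 188, 193]), (368, [186, 190, 194]), (369, [184, 186, 183]), (370, [115, 122, 151]), (371, [25, 52, 148]), (372, [14, 37, 121]), (373, [19, 24, 54]), (374, [18, 19, 13]), (375, [14, 15, 15]), (376, [24, 22, 23]), (377, [32, 35, 35]), (378, [29, 29, 33]), (379, [29, 31, 33]), (380, [32, 33, 34]), (381, [26, 28, 27]), (382, [23, 21, 24]), (383, [24, 22, 24]), (384, [19, 18, 21])]
```

```bash
cat > fit.py <<'E'
from h import *
t=np.linspace(0,6.283,721)[:,None]
def ringT(K,p,Rt,d,off,rx=0,ry=0):
    o=R.from_rotvec([rx,ry,0]).apply(np.hstack([18*np.cos(t),18*np.sin(t),t*0+off]))
    return proj(K,p+Rt.apply(o+np.array([d[0],d[1],0])),True)
def fit(K,p,Rt,top,bot,bl):   # top=(l,r,t,b), bot top row, bot l,r
    def res(q):
        T=ringT(K,p,Rt,q[:2],q[2]-50,q[3]);B=ringT(K,p,Rt,q[:2],q[2],q[3])
        return [T[:,0].min()-top[0],T[:,0].max()-top[1],T[:,1].min()-top[2],T[:,1].max()-top[3],B[:,1].min()-bot,B[:,0].min()-bl[0],B[:,0].max()-bl[1]]+[q[3]*10]
    def res2(q): return res([q[0],q[1],q[2],q[3]])
    for f,n in((res,4),):
        s=least_squares(f,[0,0,16,0]); print(s.x.round(3),s.fun.round(1))
    s=least_squares(lambda q:res([*q,0]),[0,0,16]); print(s.x.round(3),s.fun.round(1)); return s.x
E
python3 - <<'E'
from fit import *
import json
K=json.load(open('w2.json'))
p=np.array([589.2,-80.1,260.8]);Rt=R.from_euler('xyz',[-3.1362,-.5164,.8086])
fit(K,p,Rt,(270.8,373.2,301,386.5),254.5,(283.8,361.2))
M=np.array(K['cam_to_world']);print(Rt.inv().apply(M[:3,3]-p),(Rt.inv()*R.from_matrix(M[:3,:3])).as_matrix().round(3))
def g(q):
    u,c,ring=gauge_pts(*q); P=proj(K,ring(0,19),True); T=proj(K,ring(56,8.5),True)
    return [P[:,0].min()-301.6,P[:,0].max()-348.6,P[:,1].min()-198.7,T[:,0].min()-311.7,T[:,0].max()-337.4,T[:,1].min()-229,T[:,1].max()-253.8]
s=least_squares(g,[641,-27,-2.33]);print(s.x,s.fun.round(1),np.rad2deg(s.x[2]))
s=least_squares(g,[641,-27,-2.33,134]);print(s.x,s.fun.round(1),np.rad2deg(s.x[2]))
E
```

```text
[-3.6650e+00  4.0000e-01  2.0924e+01 -5.0000e-03] [-0.1  0.1 -0.6  0.5  0.3  0.7 -0.7 -0.1]
[-3.665  0.352 20.925] [ 0.1  0.4 -0.6  0.5  0.3  0.3 -1.   0. ]
[  65.41796833    0.29237198 -141.02775196] [[-0.001  0.965  0.262]
 [ 1.     0.001 -0.   ]
 [-0.     0.262 -0.965]]
[641.7219294  -27.99384286  -2.35232009] [-0.4  0.4 -0.1 -0.3  0.3 -0.2  0.3] -134.778012972096
[642.37251347 -27.31568844  -2.3519718  130.66973131] [-0.2  0.1  0.3 -0.1  0.1 -0.2 -0.1] -134.75805768459165
```

```bash
cat > tgt.py <<'E'
from h import *
# gauge axis line (average of fits) 
A=np.deg2rad(-134.4); u,c,_=gauge_pts(641.9,-27.8,A,132.6)
c=c+u*(134-132.6)/u[2]
Rg=aim(-u,(-np.sin(A),np.cos(A),0))
def tcp(h,d): return c+u*h-Rg.apply([d[0],d[1],0])
E
python3 - <<'E'
from tgt import *
d=(-3.7,.35)
print(c,u); a=plan(tcp(90,d),Rg); print(a[0].round(4),a[1].round(4)); print(pose()[0])
E
```

```text
[641.33446885 -28.37750139 134.        ] [-0.34983167 -0.35723634  0.8660254 ]
[-0.0155  0.0088  0.0143] [0.0215 0.0101 0.2821]
[588.79057851 -79.70099304 260.72667318]
```

Emit:
step_arm --moves '[[[-0.0155, 0.009, 0.014], [0.0215, 0.01, 0.1], -0.5], [[-0.0155, 0.009, 0.014], [0.0215, 0.01, 0.2], -0.5], [[-0.0155, 0.009, 0.014], [0.0215, 0.01, 0.282], -0.5], [[-0.0155, 0.009, 0.014], [0.0215, 0.01, 0.282], -0.5], [[-0.0155, 0.009, 0.014], [0.0215, 0.01, 0.282], -0.5]]' --squeeze 25

```text
clock: 6.65
eef_pos: [611.8, -58.0, 214.4]
tcp_rot: [3.141, -0.525, 0.797]
contact_force: [-0.4, 0.0, -0.6]
opening: 0.414
grasp_force: 40.8
```

```bash
python3 - <<'E'
from tgt import *
print(telemetry.sense()['contact_force'])
im=imaging.grab_frame('wrist')[:,:,::-1];cv2.imwrite('pics/w3.png',im);cv2.imwrite('pics/c5.png',cv2.resize(im[190:400,220:430],None,fx=2.8,fy=2.8,interpolation=2))
a=plan(tcp(90,(-3.7,.35)),Rg);print(a[0].round(4),a[1].round(4),telemetry.sense()['contact_force'])
E
```

```text
[-0.40229629  0.02530999 -0.55357107]
[ 0.0018 -0.0022  0.0008] [-0.0023 -0.003   0.0053] [ 0.67888137  1.03916745 -0.57634216]
```

View pics/c5.png

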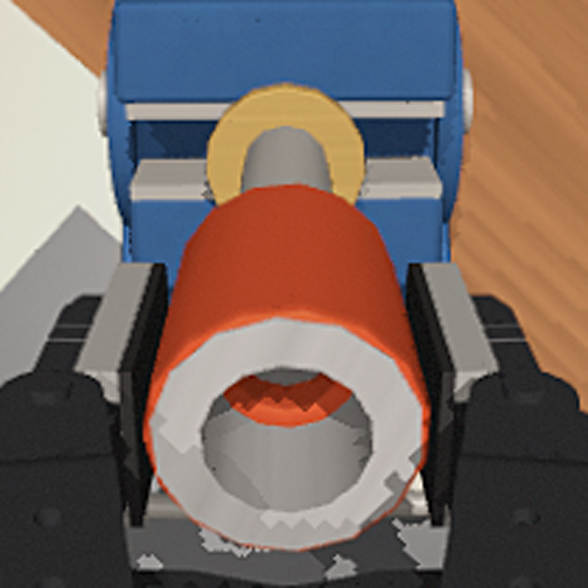

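The crop shows the spacer's near end centred at about (288,435), in line with the pin at about (287,160), ready to start down the pin.

Emit:
step_arm --moves '[[[0, 0, 0], [0, 0, 0.025], -0.5], [[0, 0, 0], [0, 0, 0.05], -0.5], [[0, 0, 0], [0, 0, 0.075], -0.5], [[0, 0, 0], [0, 0, 0.1], -0.5], [[0, 0, 0], [0, 0, 0.1], -0.5]]' --squeeze 25

```text
clock: 7.2
eef_pos: [619.1, -51.4, 196.2]
tcp_rot: [3.141, -0.525, 0.795]
contact_force: [-0.2, -0.1, -0.6]
opening: 0.42
grasp_force: 40.8
```

Emit:
step_arm --moves '[[[0, 0, 0], [0, 0, 0.015], -0.5], [[0, 0, 0], [0, 0, 0.03], -0.5], [[0, 0, 0], [0, 0, 0.045], -0.5], [[0, 0, 0], [0, 0, 0.05], -0.5], [[0, 0, 0], [0, 0, 0.05], -0.5]]'

```text
clock: 7.7
eef_pos: [622.6, -48.1, 188.0]
tcp_rot: [3.141, -0.525, 0.795]
contact_force: [-0.5, -0.5, -2.7]
opening: 0.417
grasp_force: 40.8
```

Emit:
step_arm --moves '[[[0, 0, 0], [0, 0, 0.01], -0.5], [[0, 0, 0], [0, 0, 0.02], -0.5], [[0, 0, 0], [0, 0, 0.02], -0.5]]'

```text
clock: 8.0
eef_pos: [624.1, -46.7, 184.5]
tcp_rot: [3.141, -0.525, 0.795]
contact_force: [-2.0, -0.3, -2.7]
opening: 0.412
grasp_force: 40.7
```

Emit:
step_arm --moves '[[[0, 0, 0], [0, 0, 0.01], -0.5], [[0, 0, 0], [0, 0, 0.015], -0.5], [[0, 0, 0], [0, 0, 0.015], -0.5]]'

```text
clock: 8.3
eef_pos: [625.1, -45.6, 182.0]
tcp_rot: [3.141, -0.525, 0.795]
contact_force: [-3.2, -1.2, -2.8]
opening: 0.412
grasp_force: 40.8
```

Emit:
step_arm --moves '[[[0, 0, 0], [-0.003, 0, 0.01], -0.5], [[0, 0, 0], [-0.003, 0, 0.015], -0.5], [[0, 0, 0], [-0.003, 0, 0.015], -0.5]]'

```text
clock: 8.6
eef_pos: [626.0, -45.0, 179.8]
tcp_rot: [3.14, -0.526, 0.796]
contact_force: [-6.4, -1.7, 3.0]
opening: 0.414
grasp_force: 41.5
```

Emit:
step_arm --moves '[[[0, 0, 0], [0, 0, 0.01], -0.5], [[0, 0, 0], [0, 0, 0.02], -0.5], [[0, 0, 0], [0, 0, 0.02], -0.5]]'

```text
clock: 8.9
eef_pos: [627.3, -44.1, 178.8]
tcp_rot: [3.138, -0.527, 0.798]
contact_force: [-24.9, -10.3, 29.7]
opening: 0.417
grasp_force: 45.5
```

Emit:
step_arm --moves '[[[0, 0, 0], [-0.002, 0, -0.02], -0.5], [[0, 0, 0], [-0.002, 0, -0.02], -0.5], [[0, 0, 0], [-0.002, 0, -0.02], -0.5]]'

```text
clock: 9.2
eef_pos: [626.4, -45.3, 179.4]
tcp_rot: [3.139, -0.526, 0.796]
contact_force: [-0.8, 0.0, -1.8]
opening: 0.418
grasp_force: 41.6
```

```bash
python3 - <<'E'
from tgt import *
p,Rt=pose();s=telemetry.sense();print('F tool',Rt.inv().apply(s['contact_force']).round(1),'M',Rt.inv().apply(s['wrist_torque']).round(2)); print('in gauge',Rg.inv().apply(p-c).round(1), (Rg.inv()*Rt).as_rotvec().round(3))
K=imaging.calibration('wrist');im=imaging.grab_frame('wrist')[:,:,::-1];cv2.imwrite('pics/w4.png',im)
cv2.imwrite('pics/c6.png',cv2.resize(im[190:400,220:430],None,fx=2.8,fy=2.8,interpolation=2))
E
```

```text
F tool [-1.3 -0.6  1.3] M [-0.01 -0.31 -0.02]
in gauge [  3.1   1.1 -50.6] [-0.003  0.002  0.   ]
```

View pics/c6.png

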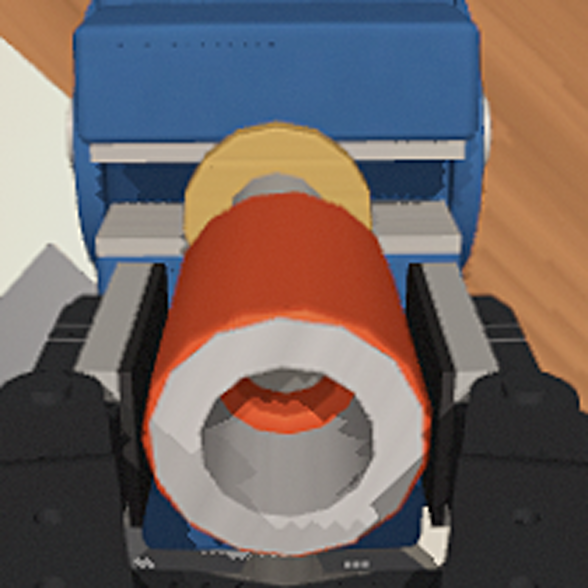

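The crop shows the collar about 10 crop pixels left of the spacer's axis, so the spacer sits about 1.5 mm off in tool y. I'll centre it and push again gently to confirm it really binds.

Emit:
step_arm --moves '[[[0, 0, 0], [0.001, -0.007, -0.01], -0.5], [[0, 0, 0], [0.001, -0.007, -0.01], -0.5], [[0, 0, 0], [0.001, -0.007, -0.01], -0.5]]'

```text
clock: 9.55
eef_pos: [624.2, -44.7, 180.9]
tcp_rot: [3.14, -0.525, 0.796]
contact_force: [-0.3, -0.3, -1.1]
opening: 0.415
grasp_force: 41.6
```

Emit:
step_arm --moves '[[[0, 0, 0], [0, 0, 0.01], -0.5], [[0, 0, 0], [0, 0, 0.02], -0.5], [[0, 0, 0], [0, 0, 0.02], -0.5]]'

```text
clock: 9.85
eef_pos: [625.6, -43.8, 178.6]
tcp_rot: [3.139, -0.526, 0.796]
contact_force: [-10.3, -5.0, 13.9]
opening: 0.414
grasp_force: 43.3
```

```bash
python3 - <<'E'
from tgt import *
p,Rt=pose();s=telemetry.sense();print('F tool',Rt.inv().apply(s['contact_force']).round(1)); print('in gauge',Rg.inv().apply(p-c).round(1), (Rg.inv()*Rt).as_rotvec().round(3))
E
```

```text
F tool [ -2.4  -3.8 -17.5]
in gauge [  3.2  -0.5 -49.7] [-0.002  0.002 -0.001]
```

Emit:
step_arm --moves '[[[0, 0, 0], [0, 0, -0.1], -0.5], [[0, 0, 0], [0, 0, -0.3], -0.5], [[0, 0, 0], [0, 0, -0.5], -0.5], [[0, 0, 0], [0, 0, -0.5], -0.5], [[0, 0, 0], [0, 0, -0.5], -0.5]]' --squeeze 40

```text
clock: 10.35
eef_pos: [590.6, -79.6, 264.7]
tcp_rot: [3.138, -0.526, 0.796]
contact_force: [-0.8, 0.2, -1.5]
opening: 0.41
grasp_force: 41.6
```

```bash
python3 - <<'E'
from h import *
Rd=aim((0,0,-1),(.7,-.7,0)); a=plan((535,-299,150),Rd);print(pose()[0],a[0].round(3),a[1].round(3))
T=imaging.calibration('top');im=imaging.grab_frame('top');print(imaging.mark_of('top','red_tray')[:1],imaging.mark_of('top','green_tray')[:1])
hsv=cv2.cvtColor(im,cv2.COLOR_RGB2HSV)
for n,lo,hi in(('red',(170,120,60),(180,255,255)),('red0',(0,200,60),(6,255,255)),('green',(60,80,40),(85,255,255))):
    k,l,st,ce=cv2.connectedComponentsWithStats(cv2.inRange(hsv,lo,hi)); i=1+np.argmax(st[1:,4]); print(n,st[i],ce[i],onz(T,ce[i],8).round(1))
    cs,_=cv2.findContours((l==i).astype(np.uint8),0,1);bx=cv2.boxPoints(cv2.minAreaRect(max(cs,key=cv2.contourArea)));P=np.array([onz(T,b,15) for b in bx]);print(P.round(0)[:,:2].tolist(),P.mean(0).round(1))
E
```

```text
[590.60159812 -79.55398634 264.70928223] [ 0.001 -0.67   0.012] [-1.134  0.569  0.007]
[] [{'xy': [207.4, 272.7], 'conf': 0.57}]
red [352 207   2   7   7] [352.14285714 210.        ] [640.1 -63.5   8. ]
[[632.0, -61.0], [647.0, -64.0], [646.0, -66.0], [631.0, -63.0]] [639.  -63.3  15. ]
red0 [353 205  12  13  74] [357.85135135 210.2972973 ] [639.2 -77.5   8. ]
[[630.0, -62.0], [656.0, -76.0], [647.0, -93.0], [621.0, -80.0]] [638.7 -77.8  15. ]
green [ 170  239   76   68 3343] [207.64851929 273.54172899] [485.9 292.8   8. ]
[[531.0, 390.0], [570.0, 229.0], [445.0, 195.0], [406.0, 354.0]] [487.9 292.   15. ]
```

Emit:
step_arm --moves '[[[0, -0.2, 0], [-0.3, 0.15, 0], -0.5], [[0, -0.4, 0], [-0.6, 0.3, 0], -0.5], [[0, -0.67, 0.012], [-1.0, 0.5, 0], -0.5], [[0, -0.67, 0.012], [-1.0, 0.5, 0], -0.5], [[0, -0.67, 0.012], [-1.0, 0.57, 0], -0.5], [[0, -0.67, 0.012], [-1.0, 0.57, 0], -0.5], [[0, -0.67, 0.012], [-1.0, 0.57, 0], -0.5], [[0, -0.67, 0.012], [-1.0, 0.57, 0], -0.5]]'

```text
clock: 11.3
eef_pos: [550.5, -281.5, 163.4]
tcp_rot: [-3.139, 0.0, 0.786]
contact_force: [-0.4, -0.1, -1.1]
opening: 0.414
grasp_force: 41.6
```

```bash
python3 - <<'E'
from h import *
K=imaging.calibration('wrist');im=imaging.grab_frame('wrist')
hsv=cv2.cvtColor(im,cv2.COLOR_RGB2HSV); m=cv2.inRange(hsv,(0,215,60),(3,255,255))|cv2.inRange(hsv,(174,180,60),(180,255,255)); n,l,st,ce=cv2.connectedComponentsWithStats(m)
for i in range(1,n):
    if st[i,4]>300: print(st[i],ce[i].round(1),onz(K,ce[i],8,True).round(1))
print([(d['xy'],round(d['conf'],2),onz(K,d['xy'],0,True).round(1)) for d in imaging.mark_of('wrist','red_tray')][:2])
cv2.imwrite('pics/w5.png',im[:,:,::-1])
Rd=aim((0,0,-1),(.7,-.7,0)); a=plan((535,-299,70),Rd);print(pose()[0],a[0].round(3),a[1].round(3))
E
```

```text
[([330.2, 240.6], 0.77, array([ 543.2, -298.3,    0. ]))]
[ 550.7758669  -281.61978436  164.14087475] [-0.001  0.     0.002] [-0.117  0.006  0.471]
```

Emit:
step_arm --moves '[[[0, 0, 0], [-0.117, 0.006, 0.2], -0.5], [[0, 0, 0], [-0.117, 0.006, 0.4], -0.5], [[0, 0, 0], [-0.117, 0.006, 0.6], -0.5], [[0, 0, 0], [-0.117, 0.006, 0.67], -0.5], [[0, 0, 0], [-0.117, 0.006, 0.685], -0.5], [[0, 0, 0], [-0.117, 0.006, 0.685], -0.5], [[0, 0, 0], [-0.117, 0.006, 0.685], -0.5]]'

```text
clock: 12.1
eef_pos: [536.2, -300.5, 28.9]
tcp_rot: [3.14, -0.0, 0.786]
contact_force: [-0.6, -0.4, -0.9]
opening: 0.416
grasp_force: 41.6
```

Emit:
step_arm --moves '[[[0, 0, 0], [0, 0, 0.01], -0.5], [[0, 0, 0], [0, 0, 0.02], -0.5], [[0, 0, 0], [0, 0, 0.02], -0.5]]'

```text
clock: 12.4
eef_pos: [534.9, -300.0, 23.3]
tcp_rot: [-3.141, 0.001, 0.786]
contact_force: [0.8, 0.2, -0.3]
opening: 0.413
grasp_force: 41.6
```

Emit:
step_arm --moves '[[[0, 0, 0], [0, 0, 0.01], -0.5], [[0, 0, 0], [0, 0, 0.015], -0.5], [[0, 0, 0], [0, 0, 0.015], -0.5]]'

```text
clock: 12.7
eef_pos: [534.8, -300.0, 20.0]
tcp_rot: [-3.14, 0.001, 0.786]
contact_force: [-0.7, 0.6, 2.0]
opening: 0.411
grasp_force: 41.8
```

Emit:
step_arm --moves '[[[0, 0, 0], [0, 0, 0.003], 0.0], [[0, 0, 0], [0, 0, 0.003], 0.2], [[0, 0, 0], [0, 0, 0.003], 0.3], [[0, 0, 0], [0, 0, 0.003], 0.3], [[0, 0, 0], [0, 0, -0.2], 0.3], [[0, 0, 0], [0, 0, -0.5], 0.3], [[0, 0, 0], [0, 0, -0.9], 0.3], [[0, 0, 0], [0, 0, -0.9], 0.3]]'

```text
clock: 13.5
eef_pos: [535.4, -300.2, 202.9]
tcp_rot: [3.141, 0.0, 0.786]
contact_force: [0.2, 0.5, 0.1]
opening: 0.654
grasp_force: 0.0
```

```bash
python3 - <<'E'
from h import *
K=imaging.calibration('wrist');im=imaging.grab_frame('wrist');cv2.imwrite('pics/w6.png',im[:,:,::-1])
for n in('spacer_1','red_tray'):
    print(n,[(np.round(d['xy'],1),round(d['conf'],2),onz(K,d['xy'],29 if n[0]=='s' else 0,True).round(1)) for d in imaging.mark_of('wrist',n)][:8])
print([(np.round(d['extent']),round(d['conf'],2)) for d in imaging.recognise('wrist','spacer_1')][:8])
Rd=aim((0,0,-1),(.7,-.7,0)); a=plan((423.5,-81,150),Rd);print(pose()[0],a[0].round(3),a[1].round(3))
E
```

```text
spacer_1 [(array([47.7, 74.2]), 0.96, array([448.4,   7.6,  29. ])), (array([ 82.9, 147.9]), 0.92, array([423.6, -84.4,  29. ])), (array([135.9, 208.6]), 0.88, array([ 420.3, -169. ,   29. ])), (array([ 21.2, 139.2]), 0.68, array([373.5,  -6.9,  29. ])), (array([320.6, 220.5]), 0.62, array([ 533.5, -300.8,   29. ]))]
red_tray [(array([324.2, 207.7]), 0.6, array([ 540.1, -298.9,    0. ]))]
[(array([ 2., 81., 18., 33.]), 0.94), (array([22., 55., 53., 39.]), 0.88), (array([110., 189.,  58.,  41.]), 0.81), (array([301., 200.,  43.,  48.]), 0.62), (array([  1., 124.,  47.,  34.]), 0.6), (array([ 58., 130.,  53.,  37.]), 0.59)]
[ 535.4118003  -300.19221448  200.95395519] [0.001 0.    0.001] [ 0.38  -1.171  0.253]
```

Emit:
step_arm --moves '[[[0, 0, 0], [0.38, -1.0, -0.1], 0.4], [[0, 0, 0], [0.38, -1.0, -0.1], 0.4], [[0, 0, 0], [0.38, -1.0, -0.1], 0.4], [[0, 0, 0], [0.38, -1.0, 0], 0.4], [[0, 0, 0], [0.38, -1.0, 0], 0.4], [[0, 0, 0], [0.38, -1.0, 0], 0.4], [[0, 0, 0], [0.38, -1.0, 0], 0.4]]'

```text
clock: 14.4
eef_pos: [447.5, -105.1, 199.5]
tcp_rot: [-3.14, 0.001, 0.787]
contact_force: [0.4, 0.1, 0.8]
opening: 0.698
grasp_force: 0.0
```

```bash
python3 - <<'E'
from h import *
K=imaging.calibration('wrist');im=imaging.grab_frame('wrist');cv2.imwrite('pics/w7.png',im[:,:,::-1])
for n in('spacer_1',):
    print(n,[(np.round(d['xy'],1),round(d['conf'],2),onz(K,d['xy'],25,True).round(1)) for d in imaging.mark_of('wrist',n)][:8])
hsv=cv2.cvtColor(im,cv2.COLOR_RGB2HSV); m=cv2.inRange(hsv,(3,130,50),(14,255,255)); q,l,st,ce=cv2.connectedComponentsWithStats(m)
q0=proj(K,[[423,-82,25]],True)[0]; print(q0)
for i in range(1,q):
    if st[i,4]>150 and np.hypot(*(ce[i]-q0))<60: print(st[i],ce[i].round(1))
t=np.linspace(0,6.28,100)[:,None]
for z in(0,50):
    P=proj(K,np.hstack([423+18*np.cos(t),-82+18*np.sin(t),t*0+z]),True); print('pred ring',z,P.min(0).round(1),P.max(0).round(1))
Rd=aim((0,0,-1),(.7,-.7,0)); a=plan((423,-82,20),Rd);print(pose()[0],a[0].round(3),a[1].round(3))
y0,x0=int(q0[1])-60,int(q0[0])-60; cv2.imwrite('pics/c7.png',np.hstack([cv2.resize(im[y0:y0+120,x0:x0+120,::-1],(400,400),interpolation=2),cv2.resize(cv2.imread('pics/w6.png')[150:290,252:392],(400,400),interpolation=2)]));print(x0,y0)
E
```

```text
spacer_1 [(array([283.7, 219.8]), 0.95, array([422.8, -82.5,  25. ])), (array([184.5, 202.5]), 0.77, array([370.7,  -6.8,  25. ])), (array([346.7, 288.2]), 0.75, array([ 417.1, -167.4,   25. ])), (array([518.9, 296.3]), 0.73, array([ 534.2, -304.2,   25. ])), (array([225.5, 127. ]), 0.67, array([445.9,  10.1,  25. ])), (array([131.9, 140.2]), 0.64, array([377.2,  71.3,  25. ]))]
[283.43872646 219.24150098]
[260 195  44  49 421] [288.9 206.8]
pred ring 0 [267.2 194.6] [305.4 232.3]
pred ring 50 [258.3 203.7] [302.6 247.2]
[ 447.99672822 -105.83437271  199.88190387] [-0.001  0.001 -0.   ] [-0.003 -0.172  0.9  ]
223 159
```

View pics/c7.png

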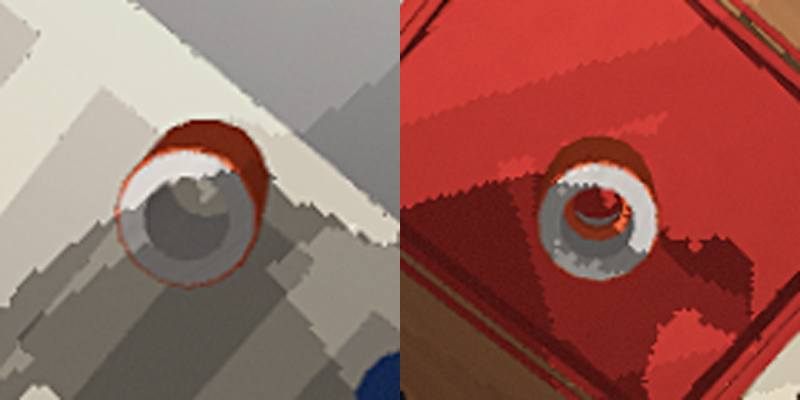

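Left crop: the second orange spacer stands at about (283,220) in the wrist image, with a clean bore. Right crop: the first spacer stands upright in the red tray, and the orange run in its bore is visible.

Emit:
step_arm --moves '[[[0, 0, 0], [-0.005, -0.172, 0.2], 0.4], [[0, 0, 0], [-0.005, -0.172, 0.4], 0.4], [[0, 0, 0], [-0.005, -0.172, 0.6], 0.4], [[0, 0, 0], [-0.005, -0.172, 0.6], 0.4], [[0, 0, 0], [-0.005, -0.172, 0.6], 0.4]]'

```text
clock: 15.0
eef_pos: [422.3, -81.9, 80.3]
tcp_rot: [-3.139, 0.002, 0.785]
contact_force: [-0.3, -0.1, 0.3]
opening: 0.7
grasp_force: 0.0
```

```bash
python3 - <<'E'
from h import *
Rd=aim((0,0,-1),(.7,-.7,0)); a=plan((423,-82,16),Rd);print(pose()[0],a[0].round(3),a[1].round(3))
E
```

```text
[422.34792285 -81.92030294  80.25513052] [-0.003  0.002 -0.001] [0.003 0.003 0.321]
```

Emit:
step_arm --moves '[[[0, 0, 0], [0, 0.002, 0.16], 0.4], [[0, 0, 0], [0, 0.002, 0.32], 0.4], [[0, 0, 0], [0, 0.002, 0.32], 0.4], [[0, 0, 0], [0, 0.002, 0.32], 0.4], [[0, 0, 0], [0, 0.002, 0.32], -0.3], [[0, 0, 0], [0, 0.002, 0.32], -0.5], [[0, 0, 0], [0, 0.002, 0.32], -0.5], [[0, 0, 0], [0, 0.002, 0.32], -0.5]]' --squeeze 28

```text
clock: 15.8
eef_pos: [423.8, -81.8, 18.0]
tcp_rot: [3.14, -0.001, 0.786]
contact_force: [-1.4, 0.1, 9.9]
opening: 0.416
grasp_force: 26.9
```

Emit:
step_arm --moves '[[[0, 0, 0], [0, 0, -0.2], -0.5], [[0, 0, 0], [0, 0, -0.4], -0.5], [[0, 0, 0], [0, 0, -0.6], -0.5], [[0, 0, 0], [0, 0, -0.85], -0.5], [[0, 0, 0], [0, 0, -0.85], -0.5], [[0, 0, 0], [0, 0, -0.85], -0.5]]'

```text
clock: 16.4
eef_pos: [423.4, -81.7, 188.4]
tcp_rot: [3.139, -0.002, 0.786]
contact_force: [-1.0, 0.4, -1.5]
opening: 0.421
grasp_force: 29.2
```

```bash
python3 - <<'E'
from tgt import *
a=plan(tcp(150,(-2,.3)),Rg);print(pose()[0],a[0].round(3),a[1].round(3),tcp(150,(-2,.3)))
E
```

```text
[423.38634722 -81.70042294 188.36434938] [ 0.007  0.664 -0.011] [ 0.593  0.586 -0.38 ] [589.85722897 -80.51555038 264.90381057]
```

Emit:
step_arm --moves '[[[0, 0, 0], [0.1, 0.1, -0.2], -0.5], [[0.002, 0.2, 0], [0.25, 0.25, -0.38], -0.5], [[0.004, 0.4, -0.005], [0.4, 0.4, -0.38], -0.5], [[0.007, 0.664, -0.011], [0.593, 0.586, -0.38], -0.5], [[0.007, 0.664, -0.011], [0.593, 0.586, -0.38], -0.5], [[0.007, 0.664, -0.011], [0.593, 0.586, -0.38], -0.5], [[0.007, 0.664, -0.011], [0.593, 0.586, -0.38], -0.5], [[0.007, 0.664, -0.011], [0.593, 0.586, -0.38], -0.5]]'

```text
clock: 17.2
eef_pos: [588.6, -80.0, 261.6]
tcp_rot: [-3.136, -0.519, 0.793]
contact_force: [0.4, 1.0, -1.2]
opening: 0.417
grasp_force: 29.2
```

```bash
python3 - <<'E'
from fit import *
import json,tgt
telemetry.sense(); p,Rt=pose(); K=imaging.calibration('wrist');im=imaging.grab_frame('wrist')[:,:,::-1].copy();cv2.imwrite('pics/w8.png',im)
p2,R2=pose();print(p,p2,telemetry.sense()['contact_force'])
hsv=cv2.cvtColor(im,cv2.COLOR_BGR2HSV)
m=cv2.inRange(hsv,(0,150,60),(14,255,255)); m[:240]=0;m[310:]=0;m[:,:270]=0;m[:,366:]=0
x=[np.nonzero(m[r])[0] for r in range(280,292)]; print('bot top row',np.nonzero(m.any(1))[0].min(),'l/r',[(a.min(),a.max()+1) for a in x if len(a)])
g=im.max(2).astype(int)
o=(cv2.inRange(hsv,(0,110,60),(16,255,255))>0)
print('row345 orange cols',np.nonzero(o[345,255:390])[0]+255,'row343',np.nonzero(o[341,255:390])[0]+255)
print('col322 val',[(i,g[i,322],int(hsv[i,322,1])) for i in list(range(294,310))+list(range(378,394))])
B=cv2.inRange(hsv,(12,90,60),(30,255,255)); B[:190]=0;B[245:]=0;B[:,:295]=0;B[:,355:]=0
ys,xs=np.nonzero(B);print('brass',xs.min(),xs.max()+1,ys.min())
u,c,ring=gauge_pts(*tgt.c[:2],tgt.A); P=proj(K,ring(0,19),True);print('pred',P.min(0),P.max(0)); T=proj(K,ring(56,8.5),True);print('tip pred',T.min(0),T.max(0))
r0=int(T[:,1].mean());c0=int(T[:,0].mean());print(r0,g[r0,c0-20:c0+20].tolist(),c0,g[r0-20:r0+20,c0].tolist())
E
```

```text
[588.64146643 -79.95218697 261.64899195] [588.91421171 -79.8416598  262.02403185] [-0.19542551 -0.53619062 -1.99451491]
bot top row 253 l/r [(np.int64(286), np.int64(359)), (np.int64(285), np.int64(360)), (np.int64(285), np.int64(359)), (np.int64(285), np.int64(360)), (np.int64(285), np.int64(361)), (np.int64(284), np.int64(360)), (np.int64(284), np.int64(361)), (np.int64(284), np.int64(361)), (np.int64(283), np.int64(361)), (np.int64(283), np.int64(362)), (np.int64(283), np.int64(362)), (np.int64(283), np.int64(362))]
row345 orange cols [273 274 370 371] row343 [272 273 274 370 371 372]
col322 val [(294, np.int64(186), 202), (295, np.int64(196), 200), (296, np.int64(203), 205), (297, np.int64(220), 181), (298, np.int64(175), 10), (299, np.int64(189), 3), (300, np.int64(194), 12), (301, np.int64(194), 14), (302, np.int64(192), 15), (303, np.int64(191), 13), (304, np.int64(192), 15), (305, np.int64(193), 15), (306, np.int64(194), 14), (307, np.int64(195), 14), (308, np.int64(195), 13), (309, np.int64(195), 12), (378, np.int64(171), 15), (379, np.int64(172), 13), (380, np.int64(177), 9
[... 165 characters left out ...]
4(86), 0), (388, np.int64(86), 0), (389, np.int64(88), 3), (390, np.int64(88), 3), (391, np.int64(86), 3), (392, np.int64(88), 0), (393, np.int64(88), 6)]
brass 301 348 199
pred [300.45463298 199.68602718] [348.17420279 246.19481092]
tip pred [311.41509811 229.85872507] [337.57847261 255.0248379 ]
242 [115, 87, 94, 93, 95, 98, 82, 120, 172, 190, 184, 183, 188, 186, 184, 184, 185, 186, 184, 182, 183, 185, 187, 186, 184, 184, 184, 184, 185, 184, 184, 187, 191, 184, 82, 62, 102, 132, 132, 135] 324 [152, 153, 153, 153, 157, 160, 164, 176, 184, 188, 187, 185, 184, 184, 187, 187, 185, 184, 184, 181, 183, 186, 187, 187, 186, 185, 184, 183, 184, 186, 181, 178, 179, 177, 178, 178, 178, 179, 179, 178]
```

```bash
python3 - <<'E'
from fit import *
import tgt
p,Rt=pose(); K=imaging.calibration('wrist')
d=fit(K,p,Rt,(271.3,373,296.3,382.5),252.5,(283,361.7))
a=plan(tgt.tcp(92,d[:2]),tgt.Rg);print(a[0].round(4),a[1].round(4))
E
```

```text
[-2.648e+00  4.020e-01  2.207e+01 -3.000e-03] [-0.2  0.2 -0.1  0.5 -0.5  1.5 -1.5 -0. ]
[-2.648  0.38  22.07 ] [-0.1  0.4 -0.1  0.5 -0.5  1.3 -1.7  0. ]
[-0.005   0.0054 -0.002 ] [0.0124 0.0064 0.2779]
```

Emit:
step_arm --moves '[[[-0.005, 0.005, -0.002], [0.0124, 0.006, 0.1], -0.5], [[-0.005, 0.005, -0.002], [0.0124, 0.006, 0.2], -0.5], [[-0.005, 0.005, -0.002], [0.0124, 0.006, 0.278], -0.5], [[-0.005, 0.005, -0.002], [0.0124, 0.006, 0.278], -0.5], [[-0.005, 0.005, -0.002], [0.0124, 0.006, 0.278], -0.5]]'

```text
clock: 17.75
eef_pos: [610.8, -59.4, 215.1]
tcp_rot: [-3.141, -0.524, 0.796]
contact_force: [-0.5, -0.2, -0.9]
opening: 0.415
grasp_force: 29.2
```

```bash
python3 - <<'E'
import tgt; from h import *
a=plan(tgt.tcp(62,(-2.65,.38)),tgt.Rg);print(a[0].round(4),a[1].round(4),telemetry.sense()['contact_force'])
E
```

```text
[-0.0003 -0.001  -0.0001] [-0.001  -0.0015  0.1499] [-0.52217183 -0.21113714 -0.875997  ]
```

Emit:
step_arm --moves '[[[0, 0, 0], [0, -0.001, 0.025], -0.5], [[0, 0, 0], [0, -0.001, 0.05], -0.5], [[0, 0, 0], [0, -0.001, 0.075], -0.5], [[0, 0, 0], [0, -0.001, 0.1], -0.5], [[0, 0, 0], [0, -0.001, 0.12], -0.5], [[0, 0, 0], [0, -0.001, 0.135], -0.5], [[0, 0, 0], [0, -0.001, 0.15], -0.5], [[0, 0, 0], [0, -0.001, 0.15], -0.5]]'

```text
clock: 18.55
eef_pos: [621.2, -48.8, 188.5]
tcp_rot: [-3.141, -0.524, 0.795]
contact_force: [-1.2, 0.1, -1.2]
opening: 0.415
grasp_force: 29.2
```

Emit:
step_arm --moves '[[[0, 0, 0], [0, 0, 0.015], -0.5], [[0, 0, 0], [0, 0, 0.03], -0.5], [[0, 0, 0], [0, 0, 0.045], -0.5], [[0, 0, 0], [0, 0, 0.045], -0.5]]'

```text
clock: 18.95
eef_pos: [624.4, -45.7, 180.7]
tcp_rot: [-3.141, -0.524, 0.795]
contact_force: [-0.7, -1.1, -2.8]
opening: 0.413
grasp_force: 29.2
```

```bash
cat > st.py <<'E'
from tgt import *
p,Rt=pose();s=telemetry.sense();print('F tool',Rt.inv().apply(s['contact_force']).round(1),'in gauge',Rg.inv().apply(p-c).round(1), (Rg.inv()*Rt).as_rotvec().round(3))
E
python3 st.py
```

```text
F tool [-2.5  0.3  1.8] in gauge [  2.4  -0.  -52.5] [-0.     0.001  0.001]
```

Emit:
step_arm --moves '[[[0, 0, 0], [-0.002, 0, 0.01], -0.5], [[0, 0, 0], [-0.002, 0, 0.02], -0.5], [[0, 0, 0], [-0.002, 0, 0.03], -0.5], [[0, 0, 0], [-0.002, 0, 0.03], -0.5]]'

```text
clock: 19.35
eef_pos: [626.4, -43.8, 175.6]
tcp_rot: [-3.141, -0.525, 0.795]
contact_force: [-0.9, 0.6, -1.1]
opening: 0.413
grasp_force: 29.2
```

Emit:
step_arm --moves '[[[0, 0, 0], [0, 0, 0.015], -0.5], [[0, 0, 0], [0, 0, 0.03], -0.5], [[0, 0, 0], [0, 0, 0.045], -0.5], [[0, 0, 0], [0, 0, 0.06], -0.5], [[0, 0, 0], [0, 0, 0.06], -0.5]]'

```text
clock: 19.85
eef_pos: [630.6, -39.4, 165.0]
tcp_rot: [-3.141, -0.525, 0.795]
contact_force: [-0.2, 0.4, -0.8]
opening: 0.412
grasp_force: 29.3
```

```bash
python3 st.py
```

```text
F tool [-0.2 -0.4  0.7] in gauge [  2.2   0.  -34.5] [-0.     0.001  0.001]
```

Now past the binding depth with no force: this one goes home. Continue to the collar.

Emit:
step_arm --moves '[[[0, 0, 0], [0, 0, 0.015], -0.5], [[0, 0, 0], [0, 0, 0.03], -0.5], [[0, 0, 0], [0, 0, 0.045], -0.5], [[0, 0, 0], [0, 0, 0.06], -0.5], [[0, 0, 0], [0, 0, 0.07], -0.5], [[0, 0, 0], [0, 0, 0.07], -0.5]]'

```text
clock: 20.45
eef_pos: [635.5, -34.4, 153.0]
tcp_rot: [-3.141, -0.525, 0.795]
contact_force: [-0.0, -0.8, -1.4]
opening: 0.415
grasp_force: 29.3
```

Emit:
step_arm --moves '[[[0, 0, 0], [0, 0, 0.01], -0.5], [[0, 0, 0], [0, 0, 0.01], -0.5]]'

```text
clock: 20.65
eef_pos: [636.1, -33.8, 151.4]
tcp_rot: [-3.141, -0.525, 0.795]
contact_force: [-0.2, 0.1, -1.4]
opening: 0.413
grasp_force: 29.2
```

```bash
python3 st.py
```

```text
F tool [-0.7 -0.2  1.2] in gauge [  2.2   0.1 -18.8] [-0.     0.001  0.001]
```

Emit:
step_arm --moves '[[[0, 0, 0], [0, 0, 0.008], -0.5], [[0, 0, 0], [0, 0, 0.008], -0.5]]'

```text
clock: 20.85
eef_pos: [636.5, -33.5, 150.5]
tcp_rot: [3.141, -0.525, 0.795]
contact_force: [-5.2, -3.6, 4.4]
opening: 0.413
grasp_force: 30.0
```

Emit:
step_arm --moves '[[[0, 0, 0], [0, 0, 0.005], -0.5], [[0, 0, 0], [0, 0, 0.005], -0.5]]'

```text
clock: 21.05
eef_pos: [636.6, -33.5, 150.5]
tcp_rot: [3.141, -0.525, 0.796]
contact_force: [-13.7, -8.2, 15.7]
opening: 0.415
grasp_force: 31.6
```

Stopped firmly at the collar (about 22 N, at the expected height), so this one is fully home. I'll draw it off and take it to the green tray.

Emit:
step_arm --moves '[[[0, 0, 0], [0, 0, -0.005], -0.5], [[0, 0, 0], [0, 0, -0.1], -0.5], [[0, 0, 0], [0, 0, -0.3], -0.5], [[0, 0, 0], [0, 0, -0.5], -0.5], [[0, 0, 0], [0, 0, -0.65], -0.5], [[0, 0, 0], [0, 0, -0.65], -0.5], [[0, 0, 0], [0, 0, -0.65], -0.5]]' --squeeze 40

```text
clock: 21.75
eef_pos: [591.7, -79.7, 262.1]
tcp_rot: [3.14, -0.525, 0.795]
contact_force: [0.2, 0.8, -1.8]
opening: 0.411
grasp_force: 40.3
```

```bash
python3 - <<'E'
from h import *
Rd=aim((0,0,-1),(.7,-.7,0)); a=plan((488,292,150),Rd);print(pose()[0],telemetry.sense()['opening'],a[0].round(3),a[1].round(3))
E
```

```text
[591.67710533 -79.71171428 262.13747531] 0.4105387210834447 [-0.001 -0.669  0.011] [ 0.553 -1.673  0.966]
```

Emit:
step_arm --moves '[[[0, 0, 0], [0, -0.25, 0], -0.5], [[0, -0.2, 0], [0.05, -0.5, 0.1], -0.5], [[0, -0.4, 0], [0.15, -0.75, 0.25], -0.5], [[0, -0.669, 0.011], [0.3, -1.0, 0.45], -0.5], [[0, -0.669, 0.011], [0.3, -1.0, 0.45], -0.5], [[0, -0.669, 0.011], [0.3, -1.0, 0.45], -0.5], [[0, -0.669, 0.011], [0.3, -1.0, 0.45], -0.5]]'

```text
clock: 22.45
eef_pos: [515.6, 134.7, 211.1]
tcp_rot: [-3.137, 0.004, 0.793]
contact_force: [0.2, -0.9, -1.4]
opening: 0.409
grasp_force: 40.5
```

```bash
python3 - <<'E'
from h import *
Rd=aim((0,0,-1),(.7,-.7,0)); a=plan((488,292,80),Rd);print(pose()[0],a[0].round(3),a[1].round(3))
E
```

```text
[515.5682585  134.69169117 211.14066074] [-0.006  0.006  0.01 ] [ 0.467 -0.647  0.657]
```

Emit:
step_arm --moves '[[[-0.004, 0.004, 0.01], [0.15, -0.2, 0.1], -0.5], [[-0.004, 0.004, 0.01], [0.3, -0.4, 0.25], -0.5], [[-0.004, 0.004, 0.01], [0.46, -0.64, 0.4], -0.5], [[-0.004, 0.004, 0.01], [0.46, -0.64, 0.5], -0.5], [[-0.004, 0.004, 0.01], [0.46, -0.64, 0.6], -0.5], [[-0.004, 0.004, 0.01], [0.46, -0.64, 0.65], -0.5], [[-0.004, 0.004, 0.01], [0.46, -0.64, 0.65], -0.5]]'

```text
clock: 23.15
eef_pos: [489.4, 284.4, 82.2]
tcp_rot: [-3.141, 0.001, 0.779]
contact_force: [-0.4, 0.1, -1.4]
opening: 0.411
grasp_force: 40.6
```

```bash
python3 - <<'E'
from h import *
K=imaging.calibration('wrist');im=imaging.grab_frame('wrist')
print([(d['xy'],round(d['conf'],2),onz(K,d['xy'],0,True).round(1)) for d in imaging.mark_of('wrist','green_tray')][:2])
Rd=aim((0,0,-1),(.7,-.7,0)); a=plan((488,292,27),Rd);print(pose()[0],a[0].round(3),a[1].round(3))
E
```

```text
[([315.0, 242.0], 0.69, array([489.5, 290.5,   0. ]))]
[491.06482482 284.98438264  84.47438026] [ 0.001 -0.003 -0.01 ] [ 0.013 -0.036  0.287]
```

Tray centre confirmed at about (489,291). I'll lower the spacer.

Emit:
step_arm --moves '[[[0, 0, -0.01], [0.013, -0.03, 0.15], -0.5], [[0, 0, -0.01], [0.013, -0.03, 0.27], -0.5], [[0, 0, -0.01], [0.013, -0.03, 0.285], -0.5], [[0, 0, -0.01], [0.013, -0.03, 0.295], -0.5], [[0, 0, -0.01], [0.013, -0.03, 0.295], -0.5]]'

```text
clock: 23.75
eef_pos: [489.5, 291.9, 26.5]
tcp_rot: [3.14, -0.004, 0.786]
contact_force: [0.8, 0.5, -1.8]
opening: 0.416
grasp_force: 40.5
```

Emit:
step_arm --moves '[[[0, 0, 0], [0, 0, 0.008], -0.5], [[0, 0, 0], [0, 0, 0.015], -0.5], [[0, 0, 0], [0, 0, 0.015], -0.5]]'

```text
clock: 24.05
eef_pos: [488.7, 291.8, 22.6]
tcp_rot: [3.141, -0.003, 0.787]
contact_force: [-0.4, 0.8, -1.6]
opening: 0.417
grasp_force: 40.5
```

Emit:
step_arm --moves '[[[0, 0, 0], [0, 0, 0.008], -0.5], [[0, 0, 0], [0, 0, 0.008], -0.5]]'

```text
clock: 24.25
eef_pos: [488.8, 291.9, 22.1]
tcp_rot: [3.14, -0.003, 0.787]
contact_force: [-3.5, -3.2, 17.7]
opening: 0.411
grasp_force: 42.5
```

Emit:
step_arm --moves '[[[0, 0, 0], [0, 0, -0.005], -0.5], [[0, 0, 0], [0, 0, -0.005], 0.0], [[0, 0, 0], [0, 0, -0.005], 0.3], [[0, 0, 0], [0, 0, -0.005], 0.3], [[0, 0, 0], [0, 0, -0.2], 0.3], [[0, 0, 0], [0, 0, -0.5], 0.3], [[0, 0, 0], [0, 0, -0.9], 0.3], [[0, 0, 0], [0, 0, -0.9], 0.3]]'

```text
clock: 25.05
eef_pos: [488.4, 291.7, 203.3]
tcp_rot: [3.14, -0.004, 0.787]
contact_force: [1.0, 0.2, 0.5]
opening: 0.65
grasp_force: 0.0
```

```bash
python3 - <<'E'
from h import *
print(telemetry.sense()['eef_pos'],telemetry.sense()['contact_force'])
a=imaging.grab_frame('wrist'); K=imaging.calibration('wrist'); b=imaging.grab_frame('scene')
print([(np.round(d['xy']),onz(K,d['xy'],29,True).round(1)) for d in []])
q=np.hstack([cv2.resize(a,(400,300)),cv2.resize(b[150:450,100:500],(400,300))]);cv2.imwrite('pics/fin.png',q[:,:,::-1])
E
```

```text
[488.35493402 291.72532032 203.28919207] [1.01455418 0.19132812 0.54859164]
[]
```

View pics/fin.png

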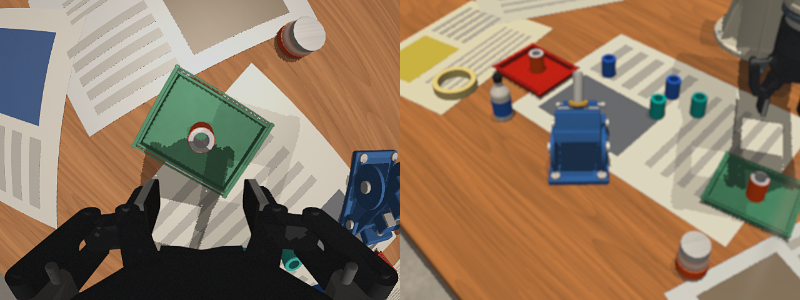

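Both spacers stand upright: one in the green tray (wrist view, left half, about (201,137)) and one in the red tray (scene view, right half, about (537,60)). The jar, bottle and tape are undisturbed, so I'm handing it in.

```bash
python3 -c "
from rig import r
print(r.sign_off())"
```

```text
the job is handed in; nothing more can be done
None
```

Job handed in: the spacer that stopped short on the pin stands in the red tray and the one that went fully home stands in the green tray, with the jar, bottle and tape left in place; the hand-in returned no verdict.

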